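# Open the child-resistant cap of the rectangular solvent tin

## Robot

A 7-joint arm with a two-finger parallel gripper is mounted at the origin on the work surface. World frame = base frame: x ahead of the robot, y to its left, z up, the work surface at z = 0. Lengths are in m, angles in degrees, forces in N, time in s.
With the tool pointing down it reaches from about 0.425 to 0.95 m from the base axis. Payload 4.7 kg.
Tool frame: the origin (TCP) lies at the very end of the fingers, on their centre line; the grasp point (between the pads) lies 19 mm behind it; z points along the fingers, y is the direction in which the jaws open and shut (so a half turn about z gives the same grasp; the last joint's range is limited). The gripper opens to 87 mm and grips with 3 to 60 N. Pads are 19 mm wide; open, the fingers measure 117 mm over their backs; the gripper's body (75 mm by 190 mm) begins 51 mm behind the grasp point.
Start: joints at [69.162, 26.849, -2.785, 87.806, 1.381, 65.374, -4.715], TCP at [0.222, -0.638, 0.223] pointing down, gripper open.
Joint ranges: [-148.3, 148.3], [-19.14, 114.17], [-79.39, 73.82], [5.75, 140.21], [-59.74, 239.74], [12.07, 113.84], [-152.46, 152.46]. Speed limits (degrees/s): [147.25, 147.25, 180, 180, 180, 180, 180].

## Interface

Orientations are given as a 3x3 rotation matrix whose columns are the frame's x, y, z axes.
In Python, from bench import * gives the robot as it stands. Calls block until the motion is done:
- movep(position, orientation): joint-space move of the TCP to a pose.
- move_straight(position, attitude=None, speed=0.15, guard=None): straight line of the TCP; attitude=None keeps the orientation; speed is the mean speed in m/s. With guard (N) it stops when the force on the tool has changed by that much, and returns True; else False.
- movej(angles): joint-space move.
- grip(opening, grasp_force=None): finger opening in m; grasp_force is the grip in N (None keeps the last); returns when the fingers have stopped.
- dwell(seconds).
- solve_ik(position, orientation): joint angles nearest the present ones, or None.
- capture(name): name is "scene" or "side" or "wrist"; returns the picture (400x640x3 uint8, red, green, blue); there is no depth.
- camera_model(name): a dict with "camera_matrix" (3x3 intrinsics, pixels), "k1" (the pictures are not rectified: a ray, as slopes to the right and down, at radius r is drawn at 1 + k1 r^2 times it, then the intrinsics apply), "rvec" (rotation vector, rad) and "tvec" (3), from world to camera coordinates, as OpenCV has them; the wrist camera has in their place "T_tool_cam" (4x4, takes a point from camera to tool coordinates, whose origin is the TCP and whose axes are the flange's). Camera axes: x right, y down, z forward; pixel columns grow to the right and rows downward; lengths in m; the calibration is good to about 2 mm. A picture is of the moment at which its call begins: read the wrist's pose just before it. camera_model takes no time and is no camera call.
A pose or a line that the arm cannot do raises Unreachable and nothing moves.
- close_job(): hands the job in, once; it reports no verdict.
Readings, each from a call of its own:
- current_clock(): time.
- current_joints(): joint angles.
- current_qd(): joint speeds.
- current_joint_torque(): joint torques, N m.
- current_eef_pos(): TCP position.
- current_orientation(): TCP orientation.
- current_wrist_force(): force on the tool from outside, world axes, zero at the start.
- current_moment(): the same for the moment, N m.
- current_finger_gap(): finger opening in m.
Only numpy, scipy, OpenCV 4.12 (cv2) and the standard library are available. Lean on these libraries where they do the work, as an engineer would, in place of code of your own. Each camera call takes 0.05 s, during which the arm holds its last target.

## Task

The cleaning solvent is needed at this electronics bench: open the child-resistant black cap of the rectangular metal tin. Push the cap down hard, keep it down while turning it anticlockwise (seen from above) until it stops, a little less than a quarter turn, then let go so that it springs back up. Do not turn the cap of the round can beside it.

Things in the scene. Friction and masses are not known exactly. Their poses are not given: they have to be found in the camera images.
- tin_cap (a point): Centre of the ribbed round black cap (41 mm in diameter, 28 mm high) of the RECTANGULAR metal tin (108 x 66 mm, 150 mm high, held fast in a low fixed steel tray). The point lies on the cap's axis, 14 mm below its top, 189 mm above the table. The cap's underside is 25 mm above the tin's flat top; the neck between is 31 mm wide. z up; x runs along the ridge on the cap's top and turns with the cap.
- tin_press (a joint): How far the tin's cap is pushed down, in m: 0 up (at rest), 0.007 at the bottom. A spring pushes it up with 10 N at rest, 17 N at the bottom. Lugs under the cap lock it while it is less than about 0.002 down and it turns freely beyond 0.0045: keep it at or near the bottom while turning.
- tin_turn (a joint): Angle of the tin's cap in rad: 0 locked (at the start), growing anticlockwise seen from above, to a stop at 1.4 (80 degrees, fully open). With the cap up it turns only some 0.05 before it catches; pushed down it turns against 0.12 N m of friction, and it stays where it is left.
- can_turn (a joint): The same angle for the identical cap of the ROUND metal can (96 mm in diameter, also 150 mm high, in a like tray), which stands on the other side, left or right. 0 locked, as at the start; leave it so.
Not all that is in view belongs to the job. What is shaped like the part that bears tin_cap but yellow is not meant.

How it is judged:
By the outcome, as a careful person would: the job done as asked, in the order asked, and still so for the second after the job is handed in, with the robot touching nothing.
It also fails if it takes over 35 s, if anything falls off the work surface, if the arm or the gripper's body presses on something with over 40 N, if the wrist force passes 120 N, or if a joint passes its speed limit or range.

## Working session

There is one attempt and no reset: what is moved stays moved. The work goes in short steps, each a Python script; the robot and the scene stay as the last script left them, time stands still between calls to the robot, and variables do not carry over. Pictures are saved under pics/ and viewed, and the job is handed in when it is done.

```bash
mkdir -p pics; ls; python3 - <<'E'
from bench import *
import cv2
for n in ["scene","side","wrist"]:
    if n=="wrist": print(current_eef_pos(),current_orientation())
    im=capture(n); cv2.imwrite(f"pics/{n}0.png",im[:,:,::-1]); print(n,camera_model(n))
print(current_clock())
E
```

```text
pics
scene {'camera_matrix': array([[462.31614899,   0.        , 319.16499732],
       [  0.        , 462.31614899, 202.22528037],
       [  0.        ,   0.        ,   1.        ]]), 'k1': 0.026510658108512785, 'rvec': array([ 1.67838912,  2.00994638, -0.67941948]), 'tvec': array([ 0.08117506, -0.29635035,  1.41808776])}
side {'camera_matrix': array([[500.14013908,   0.        , 317.81173526],
       [  0.        , 500.14013908, 198.85977148],
       [  0.        ,   0.        ,   1.        ]]), 'k1': -0.09838296567161488, 'rvec': array([ 0.57462249, -2.56229303,  1.34700027]), 'tvec': array([0.43846359, 0.24487987, 0.82207104])}
[ 0.22162433 -0.63699599  0.22156311] [[ 9.44481639e-01  3.28563594e-01 -6.31675945e-04]
 [ 3.28564199e-01 -9.44480088e-01  1.71195997e-03]
 [-3.41176323e-05 -1.82446086e-03 -9.99998335e-01]]
wrist {'camera_matrix': array([[327.56724107,   0.        , 318.70404823],
       [  0.        , 327.56724107, 197.76154556],
       [  0.        ,   0.        ,   1.        ]]), 'k1': 0.019668168240037615, 'T_tool_cam': array([[ 6.87456576e-04, -9.53492597e-01, -3.01415653e-01,
         8.22555020e-02],
       [ 9.99999755e-01,  6.95670490e-04,  8.00878955e-05,
         4.01033878e-04],
       [ 1.33322759e-04, -3.01415634e-01,  9.53492841e-01,
        -1.63103284e-01],
       [ 0.00000000e+00,  0.00000000e+00,  0.00000000e+00,
         1.00000000e+00]])}
0.15
```

View pics/scene0.png

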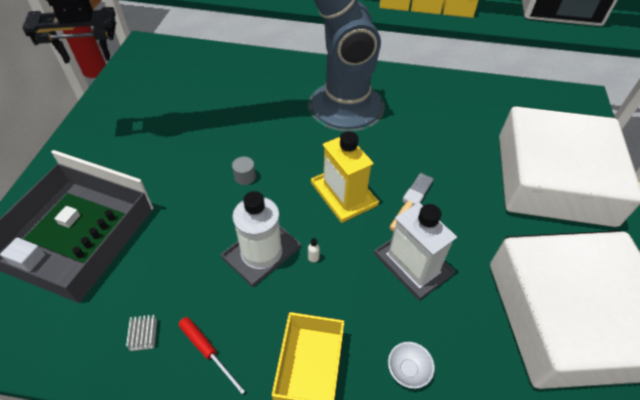

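View pics/side0.png

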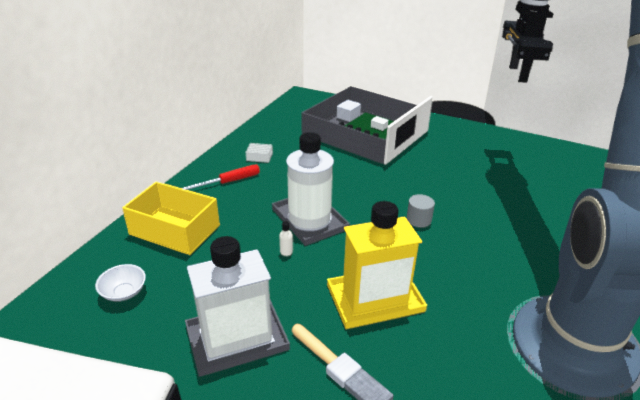

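View pics/wrist0.png

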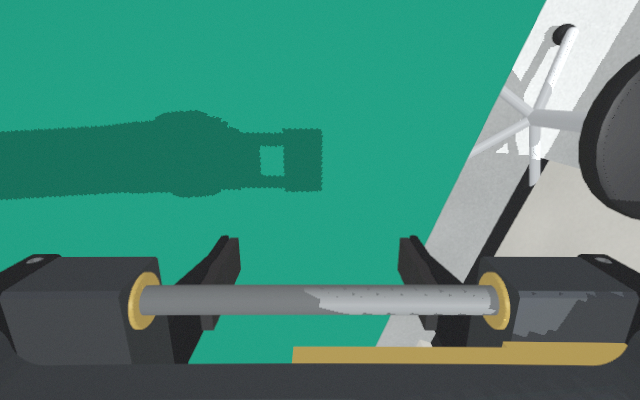

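The scene picture shows the rectangular tin's black cap at about (430,215), the round can's at (254,203) and the yellow decoy's at (348,142). In the side picture the tin's cap is at about (225,252), the can's at (310,144) and the decoy's at (384,214). I'll mask the caps and triangulate.

```bash
cat > h.py <<'E'
import numpy as np, cv2
from bench import *
def und(uv,m):
    # picture radius -> ray slopes
    K=m["camera_matrix"]; d=np.array([m["k1"],0,0,0,0.])
    return cv2.undistortPoints(np.array(uv,float).reshape(-1,1,2),K,d).reshape(-1,2)
def ray(name,uv,pose=None):
    m=camera_model(name); s=und([uv],m)[0]; v=np.array([s[0],s[1],1.])
    if name=="wrist":
        T=m["T_tool_cam"]; p,R=pose
        o=R@T[:3,3]+p; d=R@T[:3,:3]@v
    else:
        R=cv2.Rodrigues(m["rvec"])[0]; o=-R.T@m["tvec"]; d=R.T@v
    return o,d/np.linalg.norm(d)
def plane(o,d,z): return o+d*(z-o[2])/d[2]
def tri(a,b):
    A=np.stack([a[1],-b[1]],1); t=np.linalg.lstsq(A,b[0]-a[0],rcond=None)[0]
    p=a[0]+t[0]*a[1]; q=b[0]+t[1]*b[1]; return (p+q)/2,np.linalg.norm(p-q)
def dark(im,c,r=22,th=60):
    g=im.max(2); x0,y0=c[0]-r,c[1]-r
    w=(g[y0:y0+2*r,x0:x0+2*r]<th).astype(np.uint8)
    n,l,s,ce=cv2.connectedComponentsWithStats(w)
    k=l[r,r]; return ce[k]+[x0,y0],s[k],k
E
python3 - <<'E'
from h import *
S=cv2.imread("pics/scene0.png"); D=cv2.imread("pics/side0.png")
for nm,a,b in [("tin",(430,215),(225,252)),("can",(254,203),(310,144)),("yel",(348,142),(384,214))]:
    ca,sa,ka=dark(S,a); cb,sb,kb=dark(D,b)
    p,g=tri(ray("scene",ca),ray("side",cb))
    print(nm,ca,sa,ka,cb,sb,kb,p,g,plane(*ray("scene",ca),.189),plane(*ray("side",cb),.189))
# tin top corners crops
cv2.imwrite("pics/cropS.png",cv2.resize(S[190:310,360:480],None,fx=5,fy=5,interpolation=2))
cv2.imwrite("pics/cropD.png",cv2.resize(D[225:345,175:295],None,fx=5,fy=5,interpolation=2))
E
```

```text
tin [429.75921376 215.10565111] [ 11  11  23  23 407] 2 [225.05897772 251.51769332] [  7   6  30  32 763] 1 [0.52597741 0.23120512 0.19044556] 0.0009333391517146721 [0.52446129 0.23113645 0.189     ] [0.52719679 0.23034396 0.189     ]
can [253.61477573 202.03166227] [ 11  10  21  23 379] 2 [310.04822335 141.93654822] [ 12  10  25  21 394] 1 [ 0.55946822 -0.12232584  0.19086517] 0.0011120969111687367 [ 0.55753679 -0.12331005  0.189     ] [ 0.56101022 -0.1245828   0.189     ]
yel [348.82550336 140.5738255 ] [ 14  11  19  20 298] 1 [384.0605042  214.25882353] [  9   9  27  27 595] 1 [0.34778151 0.04415528 0.19098523] 0.0020208904347637363 [0.34456588 0.04337127 0.189     ] [0.34882026 0.04291811 0.189     ]
```

View pics/cropS.png

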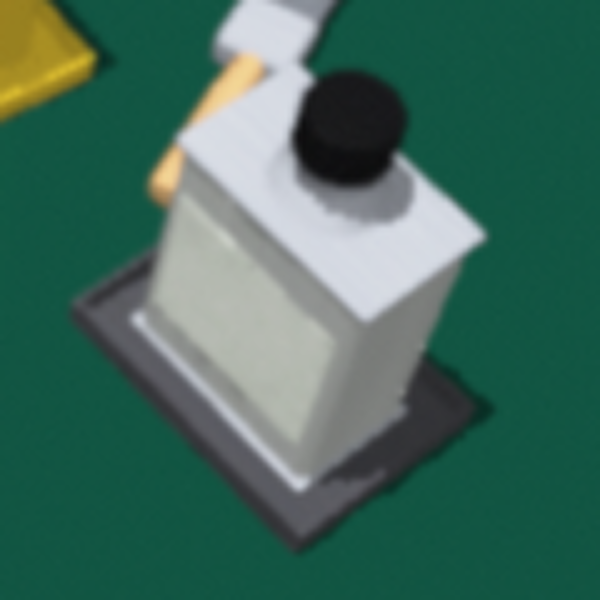

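View pics/cropD.png

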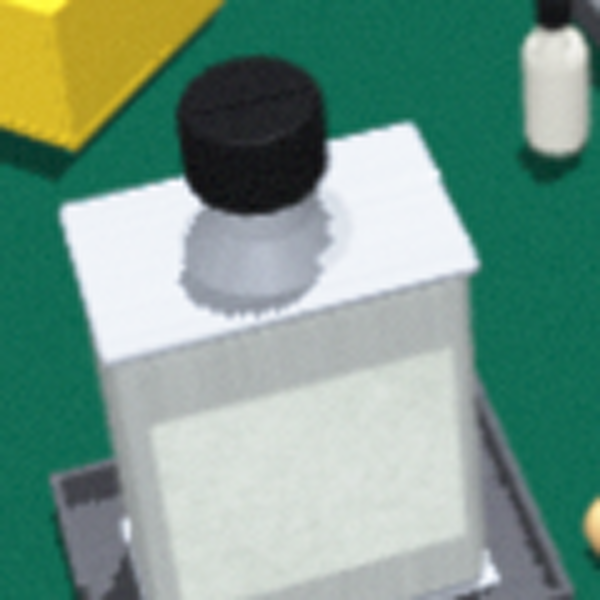

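The tin's cap triangulates to (0.526, 0.231, 0.190). The stated height is 0.189 and the rays miss by 1 mm, so the fit is good. Next I choose a yaw that leaves room for the turn and go above the cap to check with the wrist camera.

```bash
cat >> h.py <<'E'
def att(psi):  # tool down, tool x at angle psi
    c,s=np.cos(np.radians(psi)),np.sin(np.radians(psi))
    return np.array([[c,s,0],[s,-c,0],[0,0,-1.]])
E
python3 - <<'E'
from h import *
P=[.526,.231]
for psi in range(-180,181,30):
    a=solve_ik([*P,.165],att(psi)); b=solve_ik([*P,.28],att(psi))
    print(psi,None if a is None else np.round(a,1),None if b is None else np.round(b,1))
print(current_clock(),current_wrist_force())
E
```

```text
-180 [ 18.   36.5 -65.8 103.   36.7  65.3  29.9] [ 20.3  29.1 -68.1  95.1  27.8  75.   37.2]
-150 [ 18.7  37.4 -67.4 102.9  37.9  66.1  58.9] [ 19.8  28.5 -67.1  95.1  27.1  74.7  67.8]
-120 [ 18.7  37.4 -67.4 102.9  37.9  66.1  88.9] [ 19.8  28.5 -67.1  95.1  27.1  74.7  97.8]
-90 [ 18.7  37.4 -67.4 102.9  37.9  66.1 118.9] [ 19.8  28.5 -67.1  95.1  27.1  74.7 127.8]
-60 [ -72.5   33.6   63.9  107.8  -34.7   60.9 -144.3] [ -77.6   26.9   70.3  100.2  -26.6   72.1 -150.7]
-30 [ -59.1   24.7   41.4  107.2  -19.6   55.3 -129. ] [ -60.2   17.2   41.2   99.5  -12.1   67.9 -135.7]
0 [   8.3   28.7  -48.7  103.4   24.8   59.2 -140. ] [  15.1   24.6  -58.2   95.3   21.8   72.4 -137.5]
30 [  10.    29.6  -51.4  103.3   26.5   60.  -111.5] [  16.2   25.3  -60.1   95.3   22.9   72.8 -108.4]
60 [ 16.8  35.1 -63.3 103.   34.8  64.2 -88.5] [ 17.3  26.1 -62.   95.2  24.   73.3 -79.4]
90 [ 17.4  35.8 -64.6 103.   35.8  64.7 -59.3] [ 17.9  26.7 -63.3  95.2  24.7  73.6 -50.1]
120 [ 18.   36.5 -65.8 103.   36.6  65.3 -30.1] [ 18.6  27.3 -64.5  95.2  25.5  73.9 -20.8]
150 [ 18.1  36.7 -66.1 102.9  36.9  65.4  -0.2] [ 18.8  27.5 -65.   95.2  25.8  74.1   9. ]
180 [ 18.   36.5 -65.8 103.   36.7  65.3  29.9] [ 20.3  29.1 -68.1  95.1  27.8  75.   37.2]
0.15 [-1.05908061  0.93271177 -0.1906249 ]
```

```bash
python3 - <<'E'
from h import *
p=np.array(current_eef_pos())
move_straight([p[0],p[1],.33],speed=.2)
j=np.array(current_joints()); j[0]=-24; movej(j)
print(np.round(current_eef_pos(),3),current_clock())
movep([.526,.231,.27],att(72))
print(np.round(current_joints(),1))
for psi in (72,100,160): 
    a=solve_ik([.526,.231,.162],att(psi)); print(psi,np.round(a,1))
pose=np.array(current_eef_pos()),np.array(current_orientation())
im=capture("wrist"); cv2.imwrite("pics/w1.png",im[:,:,::-1]); np.savez("w1.npz",p=pose[0],R=pose[1])
m=camera_model("wrist");T=m["T_tool_cam"]
for q in ([.526,.231,.189],[.526,.231,.203]):
    c=np.linalg.inv(T)@np.r_[pose[1].T@(np.array(q)-pose[0]),1]
    print(m["camera_matrix"]@(c[:3]/c[2]))
print(pose,current_clock(),current_wrist_force(),current_moment())
E
```

```text
[0.625 0.253 0.329] 4.2417
[-30.7  15.1   3.5  98.5  -1.   66.2 -44.9]
72 [-30.3  20.9   3.1 105.8  -1.4  53.3 -44.6]
100 [-27.2  21.   -0.9 105.6   0.4  53.4 -18.3]
160 [-19.5  21.5 -10.7 105.1   4.8  53.8  37.6]
[318.15144572 204.41414728   1.        ]
[318.15172327 210.39187737   1.        ]
(array([0.52695752, 0.23115444, 0.27079621]), array([[ 3.07958763e-01,  9.51397980e-01,  1.81232413e-03],
       [ 9.51398819e-01, -3.07960519e-01,  7.78973430e-04],
       [ 1.29923803e-03,  1.48435135e-03, -9.99998054e-01]])) 5.0083 [ 0.35887731 -0.16208752  0.42011862] [-0.01453332 -0.06113952 -0.01977314]
```

View pics/w1.png

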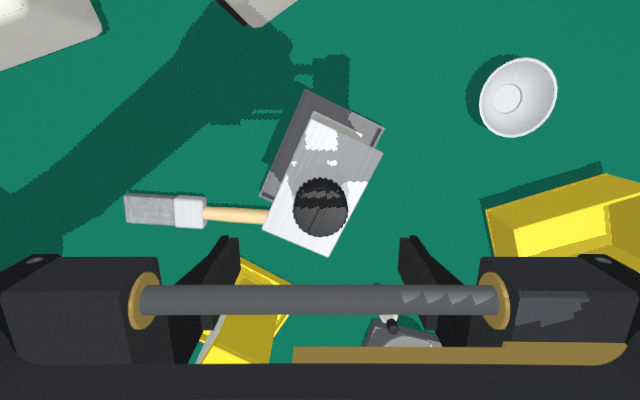

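The wrist picture shows the tin's cap centred at about (320,207), with the finger midline near column 318, so it sits between the fingers. I'll refine the centre with a contour.

```bash
python3 - <<'E'
from h import *
im=cv2.imread("pics/w1.png"); z=np.load("w1.npz"); pose=z["p"],z["R"]
cr=im[150:260,260:390]; g=cr.max(2)
w=cv2.morphologyEx((g<95).astype(np.uint8),cv2.MORPH_CLOSE,np.ones((9,9)))
cs,_=cv2.findContours(w,cv2.RETR_EXTERNAL,cv2.CHAIN_APPROX_NONE)
cs=[c for c in cs if cv2.pointPolygonTest(c,(60,57),False)>=0]
for c in cs:
    (x,y),r=cv2.minEnclosingCircle(c); x+=260;y+=150
    print(x,y,r,cv2.contourArea(c),cv2.boundingRect(c))
    for h in (.203,.196): print(plane(*ray("wrist",(x,y),pose),h))
    o=ray("wrist",(x,y),pose)[0]; print("expected r top",327*.0205/np.linalg.norm(o-[.526,.231,.203]))
big=cv2.resize(cr,None,fx=5,fy=5,interpolation=2)
for c in cs: cv2.drawContours(big,[c*5],-1,(0,0,255),1)
cv2.imwrite("pics/w1c.png",big)
E
```

```text
320.0 206.56140518188477 29.561500549316406 2440.5 (33, 27, 55, 60)
[0.5282441  0.23345965 0.203     ]
[0.52754178 0.23115255 0.196     ]
expected r top 27.32414209078796
```

View pics/w1c.png

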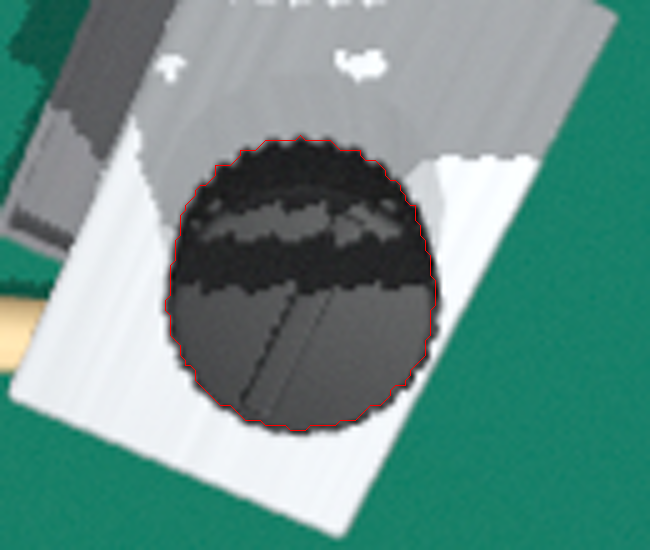

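```bash
python3 - <<'E'
from h import *
z=np.load("w1.npz"); pose=z["p"],z["R"]
print(plane(*ray("wrist",(320.2,209.3),pose),.203))
E
```

```text
[0.52772361 0.23135302 0.203     ]
```

The wrist estimate is (0.5277, 0.2314) and the two-view one (0.526, 0.231), so they agree within 2 mm. I'll go down with a guard, grip and press.

```bash
python3 - <<'E'
from h import *
R=att(72)
move_straight([.527,.2313,.21],R,speed=.15,guard=8)
hit=move_straight([.527,.2313,.170],R,speed=.06,guard=6)
print("hit",hit,np.round(current_eef_pos(),4),np.round(current_wrist_force(),2))
if not hit:
    grip(.03,55)
    print("gap",current_finger_gap(),np.round(current_wrist_force(),2),np.round(current_moment(),3),np.round(current_eef_pos(),4))
print(current_clock())
E
```

```text
hit False [0.5272 0.2314 0.1702] [-0.28 -0.25 -0.48]
gap 0.039575060389324034 [ 3.64 -0.18 -2.09] [-0.137 -0.837  0.048] [0.5281 0.2309 0.1701]
7.225
```

The gap is 39.6 mm and the side force small, so the cap is held. Next I press down.

```bash
python3 - <<'E'
from h import *
R=att(72)
hit=move_straight([.5275,.2312,.160],R,speed=.02,guard=32)
print("hit",hit,np.round(current_eef_pos(),4),np.round(current_wrist_force(),2),np.round(current_moment(),3))
dwell(.2)
print(np.round(current_eef_pos(),4),np.round(current_wrist_force(),2),current_finger_gap(),np.round(current_joints(),2),current_clock())
E
```

```text
hit False [0.5282 0.231  0.1632] [-2.15 -4.61 16.15] [-0.817  0.558  0.032]
[0.5282 0.231  0.1632] [-1.92 -3.15 16.04] 0.039952663052333366 [-30.25  20.97   3.1  105.54  -1.36  53.42 -44.57] 8.075
```

```bash
python3 - <<'E'
from h import *
R=att(72)
hit=move_straight([.5275,.2312,.1575],R,speed=.02,guard=32)
print("hit",hit,np.round(current_eef_pos(),4),np.round(current_wrist_force(),2),np.round(current_moment(),3))
j=np.array(current_joints())
print(np.round(j,2), np.round(solve_ik([.5275,.2312,.1575],R),2), np.round(solve_ik(current_eef_pos(),current_orientation()),2), current_clock())
E
```

```text
hit False [0.5283 0.231  0.1628] [-6.86 -4.97 27.41] [-1.224  1.458  0.018]
[-30.24  20.99   3.09 105.58  -1.38  53.33 -44.56] [-30.25  21.34   3.06 105.85  -1.39  52.85 -44.57] [-30.24  20.99   3.09 105.58  -1.38  53.33 -44.56] 8.35
```

The force rose by 11 N for only 0.4 mm of travel, so the cap is at the bottom. I'll turn it with joint 7, keeping the press on.

```bash
python3 - <<'E'
from h import *
q=np.array(solve_ik([.5275,.2312,.1575],att(72))); print(np.round(q,2))
def yaw():
    R=np.array(current_orientation()); return np.degrees(np.arctan2(R[1,0],R[0,0]))
for a in (6,14,28,42):
    t=q.copy(); t[6]+=a; movej(t)
    print(a,round(yaw(),1),np.round(current_eef_pos(),4),np.round(current_wrist_force(),1),np.round(current_moment(),2),round(current_finger_gap(),4),current_clock())
    if current_wrist_force()[2]<10: print("LOW PRESS");break
pose=current_eef_pos(),current_orientation()
cv2.imwrite("pics/side1.png",cv2.resize(capture("side")[180:300,160:320,::-1],None,fx=5,fy=5,interpolation=2))
E
```

```text
[-30.25  21.34   3.06 105.85  -1.39  52.85 -44.57]
6 78.0 [0.5281 0.2311 0.1628] [-5.8 -5.6 27.3] [-1.26  1.46  0.18] 0.0399 8.6
14 86.0 [0.528  0.2311 0.1627] [-6.2 -5.1 27. ] [-1.28  1.54  0.08] 0.0398 8.8583
28 100.0 [0.5278 0.2311 0.1627] [-6.8 -4.5 28.2] [-1.31  1.63  0.12] 0.0395 9.2
42 114.0 [0.5275 0.231  0.1627] [-8.7 -6.  27.2] [-1.38  1.73  0.11] 0.0398 9.5417
```

View pics/side1.png

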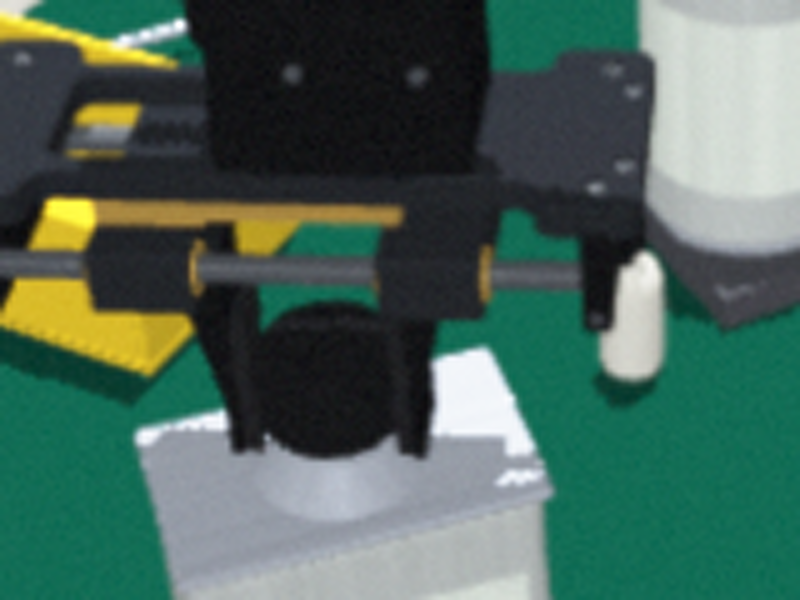

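The side picture shows the fingers gripping the tin's cap at about (325,380) in this crop, pressed down on the neck. The moment of about 0.12 N m matches a cap turning freely. I carry on to the stop, watching for the moment to rise.

```bash
python3 - <<'E'
from h import *
q=np.array(solve_ik([.5275,.2312,.1575],att(72)))
# keep the commanded arm pose; only joint 7 changes
q[:6]=[-30.25,21.34,3.06,105.85,-1.39,52.85]
base=-44.57
for a in (56,68,76,79,81,82.5,84,86,88):
    t=q.copy(); t[6]=base+a; movej(t)
    R=np.array(current_orientation()); y=np.degrees(np.arctan2(R[1,0],R[0,0]))
    f=current_wrist_force(); m=current_moment()
    print(a,round(y,1),np.round(current_eef_pos(),4),np.round(f,1),np.round(m,2),round(current_finger_gap(),4),current_clock())
    if abs(m[2])>.6 or f[2]<10: print("stop");break
E
```

```text
56 128.0 [0.5273 0.2309 0.1627] [-9.2 -5.6 28.3] [-1.34  1.85  0.1 ] 0.0398 9.9333
68 140.0 [0.5272 0.2307 0.1627] [-9.1 -5.8 29.5] [-1.48  1.84  0.09] 0.04 10.25
76 148.0 [0.5271 0.2306 0.1627] [-9.3 -5.8 29.5] [-1.44  1.94  0.13] 0.0398 10.5083
79 151.0 [0.5271 0.2306 0.1627] [-10.2  -6.9  30. ] [-1.43  1.96  0.06] 0.0397 10.7583
81 152.9 [0.527  0.2305 0.1627] [-9.2 -6.2 30.2] [-1.5   1.94 -0.18] 0.0396 11.0083
82.5 154.3 [0.527  0.2305 0.1627] [-8.6 -6.5 29.2] [-1.4   1.92 -0.64] 0.0398 11.2583
stop
```

The moment rose sharply at about 81–82°, exactly where the 80° stop should be. I'll ease the press slightly, still holding the cap down, then let go and rise.

```bash
python3 - <<'E'
from h import *
t=np.array([-30.25,21.34,3.06,105.85,-1.39,52.85,-44.57+82.5])
R=att(154.5)
move_straight([.527,.2308,.160],R,speed=.03)
print(np.round(current_eef_pos(),4),np.round(current_wrist_force(),1),np.round(current_moment(),2))
grip(.085); dwell(.2)
print(round(current_finger_gap(),4),np.round(current_eef_pos(),4),np.round(current_wrist_force(),1))
move_straight([.527,.2308,.27],speed=.12,guard=15)
p=np.array(current_eef_pos());R=np.array(current_orientation())
im=capture("wrist"); cv2.imwrite("pics/w2.png",im[:,:,::-1]); np.savez("w2.npz",p=p,R=R)
j=np.array(current_joints()); print(np.round(j,1),p,np.round(current_wrist_force(),1),current_clock())
E
```

```text
[0.527  0.2305 0.1632] [-4.4 -3.  15.4] [-0.8   0.71 -0.63]
0.0849 [0.527  0.2308 0.16  ] [ 0.4  0.3 -0.2]
[-30.7  15.3   3.5  98.6  -1.   66.3  37.6] [0.5265042  0.23057284 0.26909512] [-0.7  0.8  0.8] 13.825
```

View pics/w2.png

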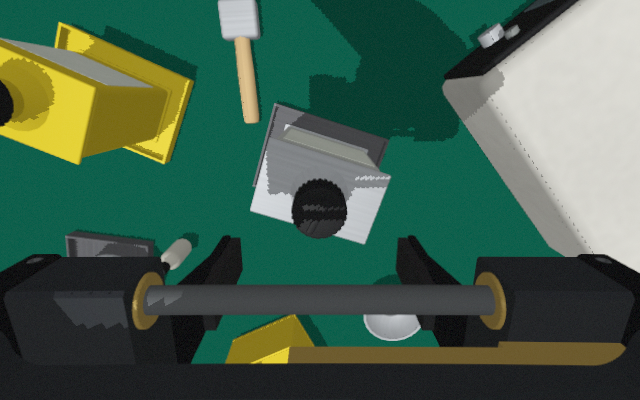

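The wrist picture shows the cap released at about (319,208), in the gripper's shadow, so the ridge is faint. I'll take the first viewpoint again to compare ridge angles, and a side view to check the height.

```bash
python3 - <<'E'
from h import *
movep([.526,.231,.27],att(72))
a=capture("wrist")[150:260,260:390,::-1]
j=np.array(current_joints())
movep([.60,.231,.40],att(72)); print(np.round(current_eef_pos(),3))
d=capture("side")[:,:,::-1]; s=capture("scene")[:,:,::-1]
cv2.imwrite("pics/side3.png",d);cv2.imwrite("pics/scene3.png",s)
cv2.imwrite("pics/w3.png",cv2.resize(cv2.convertScaleAbs(a,alpha=1.8),None,fx=5,fy=5,interpolation=2))
c=cv2.convertScaleAbs(d[220:300,180:280],alpha=2); cv2.imwrite("pics/side3c.png",cv2.resize(c,None,fx=6,fy=6,interpolation=2))
print(current_clock())
E
```

```text
[0.6   0.231 0.399]
15.875
```

View pics/w3.png

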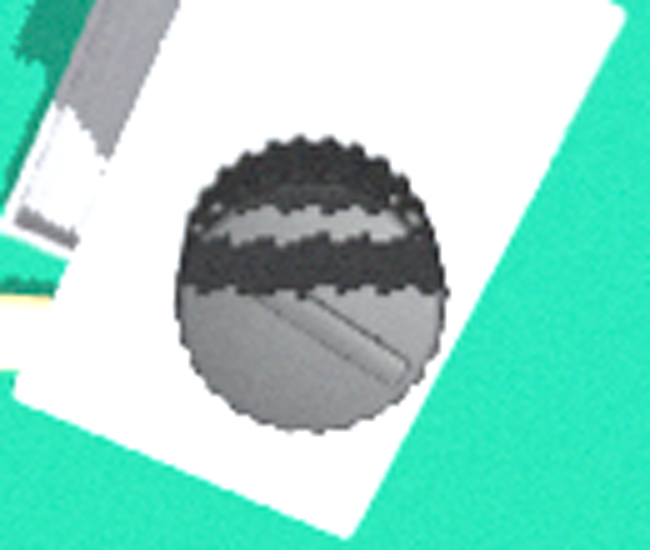

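View pics/side3c.png

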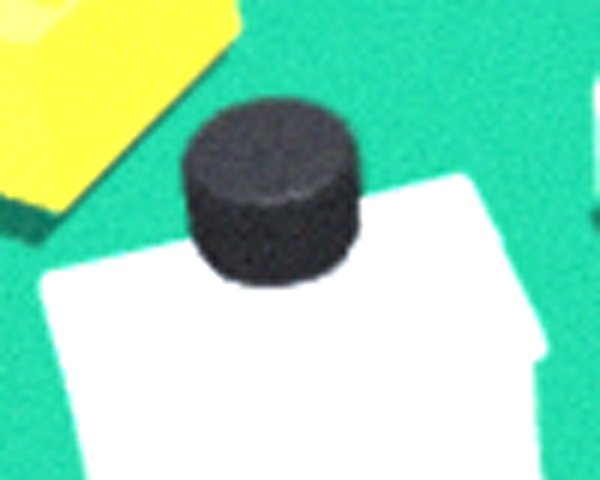

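View pics/scene3.png

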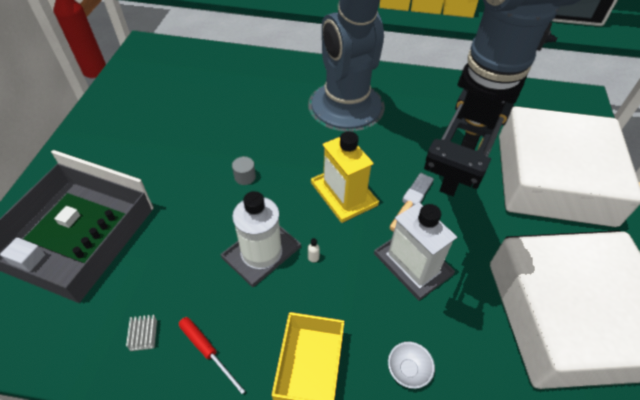

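Seen from the first viewpoint, the ridge has swung anticlockwise, from (240,400)-(292,300) to (305,297)-(410,362) in the crop. I'll put numbers on the turn and on the cap's height.

```bash
python3 - <<'E'
from h import *
z=np.load("w1.npz"); pose=z["p"],z["R"]
def ang(a,b):
    f=lambda c: plane(*ray("wrist",(260+(c[0]+.5)/5-.5,150+(c[1]+.5)/5-.5),pose),.204)
    v=f(b)-f(a); return np.degrees(np.arctan2(v[1],v[0]))%180
a0=ang((240,400),(292,300)); a1=ang((305,297),(410,362)); print(a0,a1,(a1-a0)%180)
S=cv2.imread("pics/scene3.png"); D=cv2.imread("pics/side3.png")
for nm,a,b in [("tin",(430,215),(225,252)),("can",(254,203),(310,144))]:
    ca,sa,_=dark(S,a); cb,sb,_=dark(D,b)
    print(nm,ca,sa,cb,sb,tri(ray("scene",ca),ray("side",cb)))
print(current_clock(),np.round(current_wrist_force(),1),current_qd().round(2) if hasattr(current_qd(),'round') else 0)
E
```

```text
45.94237190390048 128.84659058281932 82.90421867891884
tin [429.63793103 215.15763547] [ 11  11  23  23 406] [225.08827404 251.6969697 ] [  7   7  30  31 759] (array([0.52594697, 0.23109708, 0.19009367]), np.float64(0.0011106841650549942))
can [253.60846561 202.06084656] [ 11  10  21  23 378] [309.84031414 142.10471204] [ 12  10  22  21 382] (array([ 0.55965378, -0.12217965,  0.19069459]), np.float64(0.001599079586017858))
15.875 [-0.5 -0.2 -0.7] [-0.09  0.05 -0.05  0.29  0.01 -0.02 -0.03]
```

The ridge turned about 83° by hand-picked pixels, which fits the 80° stop. The cap's height is back to its starting value and the can has not moved. I'm handing the job in.

```bash
python3 - <<'E'
from bench import *
close_job()
E
```

```text
the job is handed in; nothing more can be done
```

The rectangular tin's cap is open: I gripped it, pushed it to the bottom, turned it anticlockwise to its stop, let go and moved clear. I handed the job in at about 16 s of the 35 s allowed.

- **Press:** the cap went down about 7 mm, and a further push met firm resistance, so it was at the bottom. The press stayed at 27–30 N all through the turn.
- **Turn:** the moment rose sharply at about 81–82° of gripper rotation, as expected for the 80° stop. The ridge on the cap's top measured about 83° of turn in the wrist pictures. That is 3° past the stop, within the error of hand-picked pixels.
- **Release:** the cap's measured height is back to 0.190 m (0.1904 m before the job), so it sprang up.
- **Round can:** I never went near its cap, and its position is unchanged within 0.2 mm. I didn't measure its turn angle directly.
- **Disagreement:** the two estimates of the cap's centre differed by about 1.7 mm. I gripped between them, and the side force was only about 4 N.
- **Moment sign:** during free turning the moment read about +0.1 N m, the opposite sign to the stop's −0.64 N m. I put this down to an offset in the reading and didn't look into it further.

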